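# Find the flywheel's heavy side on the balance stand

### The job

On the balance stand, throw the lock lever over from its near notch into the far notch, the one marked with a round stud, so that the flywheel is unlocked; then turn the flywheel by hand to find by feel which side of it is heavy, and bring that heavy side straight down. Finish while holding the flywheel still between the fingers in that position, with the lever left in the marked notch and the other things on the bench left undisturbed.

Things in the scene. Friction and masses are not known exactly. Their poses are not given: they have to be found in the camera images.
- stand: Balance stand bolted to the bench: dark base plate 170 x 240 x 16 mm (y = -55 to 185 mm), grey pedestal, metal flywheel, lever. Origin on the bench, straight below the flywheel's centre; z up; y along the flywheel's axle, from the flywheel to the pedestal and on to the lever; x square to both, away from the robot at yaw 0 (yaw varies by up to 0.3 rad).
- bearing (a point): Middle of the bearing cap (radius 17 mm, top 157 mm above the bench, y = 60 to 104 mm of the stand) on the pedestal (y = 62 to 102 mm, x = -35 to 35 mm, 140 mm high). On the axle between wheel and pedestal, at y = 40 to 52 mm, is a dark index wheel of radius 36 mm. Axes as the stand's.
- rotor_center (a point): Centre of the flywheel, on its axle, 140 mm above the bench. Axes as the stand's; it does not turn with the wheel. The flywheel is an upright aluminium disc 150 mm in diameter, 22 mm thick (y = -11 to 11 mm of the stand), its axle level along the stand's y. Six equal steel pegs stand out of its front face (the one turned from the pedestal).
- wheel_top (a point): Topmost point of the rim, 215 mm above the bench, fixed to the stand, axes as the stand's. The six pegs: 14 mm in diameter, from the face at y = -11 mm out to y = -52 mm, 58 mm from the axle, 60 degrees apart. A peg near the top can be straddled or pinched from above (fingers on its -x and +x sides) and led round with the tool upright about 45 degrees either way.
- wheel_bottom (a point): Lowest point of the rim, 65 mm above the bench, fixed to the stand: where the heavy side must come. One side is heavy by a hidden weight: invisible, another side at every start, then at least 1 rad away from straight down. Its place on the rim (heavy_side) is judged but not given. With it level with the axle, the unbalance is 0.25 to 0.43 N m.
- rotor (a joint): Flywheel angle (rad), within 0.1 of 0 at the start, no end stops; grows as its top moves to the stand's +x. At 0 one peg is at the top (a dark dot above it); that says nothing of the heavy side. Dry bearing friction 0.5 N m, more than the unbalance: it stays where left; turning takes more force while the heavy side is raised, less while it is lowered. Locked: only 0.3 rad of play.
- lever (a joint): Lock lever (rad): 0 in the near notch (locked, the start), 0.9 in the far notch marked with a round stud (unlocked). It turns about an axle along the stand's y at x = 0, y = 147 mm, 70 mm above the bench, and leans 0.45 rad from upright to -x at 0, 0.45 rad to +x at 0.9. The notches end its travel; past upright its heavy grip makes it drop home; about 1 N at the grip moves it.
- lever_grip (a point): Centre of the black cross grip at the end of the lever, 130 mm from the lever's axle: a cylinder 24 mm in diameter and 28 mm long, lying along the stand's y; the shank is a round bar 10 mm thick. The grip can be pinched from above by its two end faces (along the stand's y) or pushed from its -x side.
- run_notch (a point): Where the grip's centre is when the lever is in the marked far notch. Axes as the stand's.
- fitting: Bystander: brass fitting, 26 mm across, 34 mm high, standing. Origin under its centre.
- wrench: Bystander: open wrench, 150 mm long, lying along its x.
- driver: Bystander: screwdriver, 190 mm long, lying along its x.
- glue: Bystander: white bottle, 38 mm across, 100 mm high, standing. Origin under its centre.
- tin: Bystander: tin, 66 mm across, 70 mm high, standing.
- collar: Bystander: steel collar, 60 mm outside, 36 mm inside, 18 mm high.
- marker: Bystander: grey pen-like rod, 14 mm thick, 120 mm long, lying along its x.

How it is judged (in metres and radians):
On the way:
1. the lever is in the marked far notch, before the flywheel is brought round (value of joint lever between 0.78 and 1.02 rad), for 0.2 s.
At the end, for the whole second after the job is handed in: Lever within 0.12 rad of the marked far notch; the flywheel's heavy side within 0.30 rad of straight down, the wheel at rest (below 0.08 rad/s) and gripped between the fingers (more than 4 N of contact), through the last second (all of step 1 and velocity of joint rotor between -0.08 and 0.08 rad/s and distance between heavy_side and wheel_bottom below 0.0224 m and contact force between the fingers and rotor above 4 N); the arm keeps its last pose, push and grip.
It fails at once if another thing on the bench was knocked away (40 mm) (distance of any of fitting, wrench, driver, glue, tin, collar, marker from where it was at the start of the episode above 0.04 m).
It also fails if it takes over 72 s, if anything falls off the work surface, if the arm or the gripper's body presses on something with over 40 N, if the wrist force passes 120 N, or if a joint passes its speed limit or range.

### The arm

A 6-joint arm with a two-finger parallel gripper is mounted at the origin on the work surface. World frame = base frame: x ahead of the robot, y to its left, z up, the work surface at z = 0. Lengths are in m, angles in degrees, forces in N, time in s.
With the tool pointing down it reaches from about 0.4 to 0.825 m from the base axis. Payload 7 kg.
Tool frame: the origin (TCP) lies at the very end of the fingers, on their centre line; the grasp point (between the pads) lies 19 mm behind it; z points along the fingers, y is the line along which they close (so a half turn about z gives the same grasp; the last joint's range is limited). The gripper opens to 88 mm and grips with 3 to 60 N. Pads are 19 mm wide; open, the fingers measure 130 mm over their backs; the gripper's body (78 mm by 193 mm) begins 47 mm behind the grasp point.
Start: joints at [83.772, 20.546, 0.682, 0, -70.136, -16.507], TCP at [0.261, 0.623, 0.192] pointing down, gripper open.
Joint ranges: [-176.03, 176.03], [-82.01, 121.73], [-58.28, 71.71], [-173.87, 95.51], [-174.79, -0.11], [-173.66, 173.66]. Speed limits (degrees/s): [136.94, 136.94, 172.46, 180, 180, 180].

### API

Orientations are given as [roll, pitch, yaw] about the fixed x, y, z axes, in that order (R = Rz(yaw) Ry(pitch) Rx(roll)).
In Python, from plant import get_obs, snapshot, camera_params, close_job, boxes_of, cut_out, landmark_of gives the robot as it stands.
- The arm moves only by the shell command python3 -m inch 'ROWS' [OPENING]. ROWS is text: rows parted by semicolons, each of 6 numbers parted by spaces: the shift along the tool's x, y, z in units of 30 cm (1.0 is 30 cm), then the turn, a rotation vector about the tool's x, y, z in units of pi rad (1.0 is pi rad). A call has 1 to 10 rows; each row is the pose to reach, as a shift and turn from the pose commanded when the call began, along the tool's axes at that moment, turning the shorter way round; what a row does not reach only later rows make up. A row lasts 1/12 s, in which the tool goes at most 41.7 mm and 7.16 degrees, less where a joint would pass 70% of its speed; a pose out of reach is approached as far as the arm can. A call with a number of a shift or a turn outside -1 to 1 is refused whole. A call with a gripper value outside its range is refused whole. OPENING is the closure, from -1 (fully open) to 1 (shut), set as the call begins (- or left out, the last holds). The fingers move at their own pace and stop on an object; the grip force is fixed at half the most. Time passes only in rows, so rows that repeat a pose let the fingers close. It gives the time, the measured TCP pose, the force, the opening and the grip force at its end, in the units of the state.
- get_obs(): the state, without advancing time (a new reading comes with each control period).
- snapshot(name): name is "scene" or "top"; returns the picture (420x560x3 uint8, red, green, blue); there is no depth.
- camera_params(name): a dict with "mtx" (3x3 intrinsics, pixels), "rvec" (rotation vector, rad) and "tvec" (3), from world to camera coordinates, as OpenCV has them. Camera axes: x right, y down, z forward; pixel columns grow to the right and rows downward; lengths in m; the calibration is good to about 2 mm. A picture is of the moment at which its call begins. camera_params takes no time and is no camera call.
- close_job(): hands the job in; it is judged then, once.
Trained networks look in the newest picture that a camera, given by its name, has taken for a name from the list of things; names that differ only in an ending like _2 or _b are one class to them, and where a whole thing is asked for, a point or a joint stands for the part that bears it (a point fixed in the world has none). Each returns a list of dicts, best first, with "p" (0 to 1); they miss things now and then, are a little off and sometimes report something else, mostly with a low value. They report only what shows in the picture. A call takes as long as a camera call.
- boxes_of(camera, thing): "rect" ([left, top, width, height] in pixels, round what is visible of it).
- cut_out(camera, thing): "pixels" (420x560 bool, what is visible of it) and "rect" ([left, top, width, height] in pixels, round what is visible of it).
- landmark_of(camera, thing): "uv" ([column, row] in pixels: a listed point, or the origin of a listed thing).
The state is a dict: "clock": time; "joint_pos": joint angles; "qvel": joint speeds; "tau": joint torques, N m; "tool_pos": TCP position; "orientation": TCP orientation; "force": force on the tool from outside, world axes, zero at the start; "moment": the same for the moment, N m; "opening": finger opening in m; "gripper_force": force on a finger pad.
Only numpy, scipy, OpenCV 4.12 (cv2) and the standard library are available. Lean on these libraries where they do the work, as an engineer would, in place of code of your own. Each camera call takes 0.05 s, during which the arm holds its last target. There are 200 camera calls.

## Working session

There is one attempt and no reset: what is moved stays moved. The work goes in short steps, Python scripts to look and compute and a shell command to move; the robot and the scene stay as the last step left them, time stands still between calls to the robot, and variables do not carry over. Pictures are saved under pics/ and viewed, at most 10 in all, crops included, and the job is handed in when it is done.

```bash
mkdir -p pics; cat > h.py <<'E'
import numpy as np, cv2
from plant import *
from scipy.spatial.transform import Rotation as R
def P(c):
    d=camera_params(c); Rm=cv2.Rodrigues(np.array(d["rvec"],float))[0]; t=np.array(d["tvec"],float).reshape(3,1)
    return np.array(d["mtx"]),Rm,t
def proj(c,X):
    K,Rm,t=P(c); x=K@(Rm@np.array(X,float).reshape(-1,3).T+t); return (x[:2]/x[2]).T
def tri(u1,u2):
    A=[]
    for c,u in (("scene",u1),("top",u2)):
        K,Rm,t=P(c); M=K@np.hstack([Rm,t]); A+=[u[0]*M[2]-M[0],u[1]*M[2]-M[1]]
    v=np.linalg.svd(np.array(A))[2][-1]; return v[:3]/v[3]
def save(c,n):
    im=snapshot(c); cv2.imwrite(f"pics/{n}.png",im[:,:,::-1]); return im
E
cat > s1.py <<'E'
from h import *
np.set_printoptions(precision=4,suppress=True)
for c in("scene","top"): save(c,c+"1")
L={}
for n in["bearing","rotor_center","wheel_top","wheel_bottom","lever_grip","run_notch","stand"]:
    for c in("scene","top"):
        r=landmark_of(c,n)
        if r: L[n,c]=r[0]["uv"]
        print(n,c,[(np.round(x["uv"],1).tolist(),round(x["p"],2)) for x in r[:2]])
    if (n,"scene") in L and (n,"top") in L: print("   3D",tri(L[n,"scene"],L[n,"top"]))
o=get_obs();print(o)
E
python3 s1.py; ls
```

```text
bearing scene [([311.1, 211.3], 0.6)]
bearing top [([259.4, 230.9], 0.61), ([341.6, 216.0], 0.43)]
   3D [0.5095 0.053  0.1403]
rotor_center scene [([284.4, 201.7], 0.79)]
rotor_center top [([292.2, 221.6], 0.64)]
   3D [ 0.5281 -0.0253  0.1364]
wheel_top scene [([286.7, 173.3], 0.9)]
wheel_top top [([291.6, 221.0], 0.93)]
   3D [ 0.5245 -0.0204  0.2227]
wheel_bottom scene [([285.7, 226.3], 0.74)]
wheel_bottom top [([290.3, 220.6], 0.77), ([147.2, 252.9], 0.65)]
   3D [ 0.533  -0.0211  0.0616]
lever_grip scene [([349.7, 190.2], 0.9)]
lever_grip top [([237.7, 260.7], 0.48)]
   3D [0.4368 0.105  0.1911]
run_notch scene [([327.0, 216.9], 0.58), ([286.5, 174.0], 0.31)]
run_notch top [([225.3, 212.0], 0.72)]
   3D [0.5521 0.1337 0.1984]
stand scene [([283.8, 242.2], 0.82)]
stand top [([287.5, 223.8], 0.65)]
   3D [ 0.5322 -0.0203  0.005 ]
{'clock': 0.8, 'joint_pos': array([ 83.7719,  20.5434,   0.6804,   0.0004, -70.1352, -16.5066]), 'qvel': array([ 0.0503,  0.121 , -0.0028,  0.1515,  0.0532, -0.0075]), 'tau': array([ -0.0014, -58.2282,  29.3292,   7.0029,   0.0127,  -0.    ]), 'tool_pos': array([0.2609, 0.6225, 0.1917]), 'orientation': array([-179.9982,    0.0001,  -22.7346]), 'force': array([ 0.396 ,  0.4303, -0.279 ]), 'moment': array([-0.0149,  0.0224,  0.0011]), 'gripper_force': 0.0, 'opening': 0.08798779366437921}
h.py
pics
s1.py
```

View pics/scene1.png

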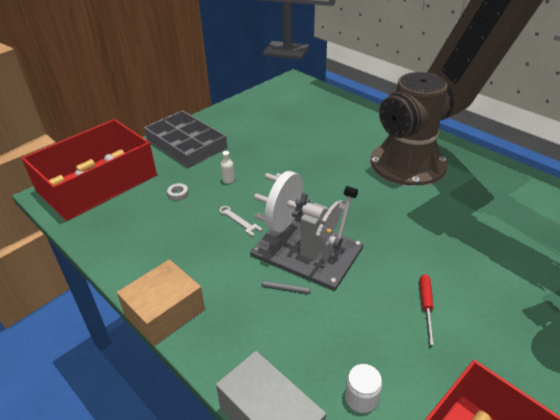

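View pics/top1.png

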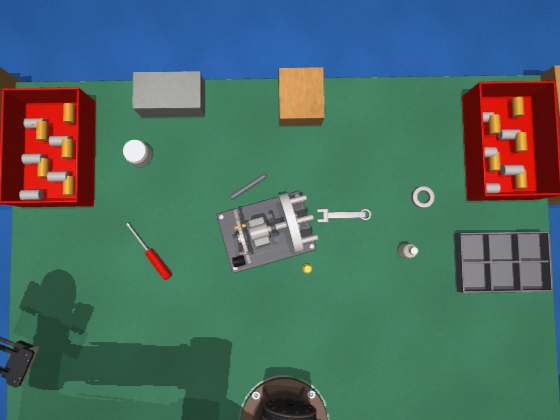

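```bash
cat > fit.py <<'E'
from h import *
from scipy.optimize import least_squares
s,c=np.sin(.45),np.cos(.45)
pts={"bearing":[0,.082,.140],"rotor_center":[0,0,.14],"wheel_top":[0,0,.215],"wheel_bottom":[0,0,.065],"lever_grip":[-.13*s,.147,.07+.13*c],"run_notch":[.13*s,.147,.07+.13*c],"stand":[0,0,0]}
obs=[]
snapshot("scene");snapshot("top")
for n in pts:
    for cam in("scene","top"):
        r=landmark_of(cam,n)
        if r and r[0]["p"]>.45: obs.append((n,cam,r[0]["uv"]))
def W(q,p): 
    return R.from_euler("z",q[2]).apply(p)+[q[0],q[1],0]
def f(q): return np.concatenate([proj(cam,W(q,pts[n]))[0]-uv for n,cam,uv in obs])
r=least_squares(f,[.53,-.02,0.2],loss="soft_l1",x_scale=[.1,.1,.1])
print(r.x); 
for o,e in zip(obs,f(r.x).reshape(-1,2)): print(o[0],o[1],e.round(1))
for n in pts: print(n,W(r.x,pts[n]).round(4))
E
python3 fit.py
```

```text
[ 0.52826239 -0.02307609  0.26848181]
bearing scene [-2.7  1.1]
bearing top [-2.   1.1]
rotor_center scene [ 0.6 -0.9]
rotor_center top [0.3 1.3]
wheel_top scene [-1.1 -1. ]
wheel_top top [-2.  -1.1]
wheel_bottom scene [ 1.1 -2.6]
wheel_bottom top [-0.5 -0.7]
lever_grip scene [-1.1 -0.3]
lever_grip top [ 0.2 -0.6]
run_notch top [0.4 0.4]
stand scene [0.3 0.7]
bearing [0.5065 0.056  0.14  ]
rotor_center [ 0.5283 -0.0231  0.14  ]
wheel_top [ 0.5283 -0.0231  0.215 ]
wheel_bottom [ 0.5283 -0.0231  0.065 ]
lever_grip [0.4347 0.1037 0.1871]
run_notch [0.5438 0.1337 0.1871]
stand [ 0.5283 -0.0231  0.    ]
```

The stand is at about (0.528, -0.023) with yaw 15.4°. The grip sits at top pixel (238,261) and scene pixel (350,191), and the disc with its pegs faces -y. The fit agrees with both views to about 2 px.

```bash
cat >> h.py <<'E'
C=np.array([.5283,-.0231]); YAW=.2685
def SW(p): return R.from_euler("z",YAW).apply(np.array(p,float))+[C[0],C[1],0]
def plan(targets,pos=None,ori=None):
    "targets: (stand xyz, world yaw deg) -> rows, relative to the current pose"
    o=get_obs(); pos=o["tool_pos"] if pos is None else pos; ori=o["orientation"] if ori is None else ori
    R0=R.from_euler("xyz",ori,degrees=True)
    for p,yaw in targets:
        Rt=R.from_euler("xyz",[180,0,yaw],degrees=True)
        print(p,(R0.inv().apply(SW(p)-pos)/.3).round(3),((R0.inv()*Rt).as_rotvec()/np.pi).round(4))
E
python3 - <<'E'
from h import *
a=([-.06,.37,.24],15.4); plan([a])
ra=R.from_euler("xyz",[180,0,15.4],degrees=True)
plan([([-.09,.147,.24],15.4),([-.09,.147,.178],15.4),([.03,.147,.178],15.4)],SW(a[0]),[180,0,15.4])
E
```

```text
[-0.06, 0.37, 0.24] [ 0.735  0.794 -0.161] [-0.      0.     -0.2119]
[-0.09, 0.147, 0.24] [-0.1    0.743  0.   ] [0. 0. 0.]
[-0.09, 0.147, 0.178] [-0.1    0.743  0.207] [0. 0. 0.]
[0.03, 0.147, 0.178] [0.3   0.743 0.207] [0. 0. 0.]
```

```bash
python3 -m inch '0.735 0.794 -0.161 0 0 -0.2119; 0.735 0.794 -0.161 0 0 -0.2119; 0.735 0.794 -0.161 0 0 -0.2119; 0.735 0.794 -0.161 0 0 -0.2119; 0.735 0.794 -0.161 0 0 -0.2119; 0.735 0.794 -0.161 0 0 -0.2119; 0.735 0.794 -0.161 0 0 -0.2119; 0.735 0.794 -0.161 0 0 -0.2119; 0.735 0.794 -0.161 0 0 -0.2119; 0.735 0.794 -0.161 0 0 -0.2119' 1
python3 - <<'E'
from h import *
plan([([-.09,.147,.24],15.4),([-.09,.147,.178],15.4),([.03,.147,.178],15.4)])
E
```

```text
clock: 2.43
tool_pos: [0.3729, 0.3163, 0.241]
orientation: [-179.9, -0.1, 15.3]
force: [-0.3, 1.0, -0.5]
opening: 0.0266
gripper_force: 0.0
[-0.09, 0.147, 0.24] [-0.099  0.738  0.002] [-0.0005 -0.0005 -0.0008]
[-0.09, 0.147, 0.178] [-0.099  0.739  0.209] [-0.0005 -0.0005 -0.0008]
[0.03, 0.147, 0.178] [0.301 0.738 0.209] [-0.0005 -0.0005 -0.0008]
```

```bash
python3 -m inch '-0.1 0.743 0 0 0 0; -0.1 0.743 0 0 0 0; -0.1 0.743 0 0 0 0; -0.1 0.743 0 0 0 0; -0.1 0.743 0 0 0 0; -0.1 0.743 0 0 0 0; -0.1 0.743 0.207 0 0 0; -0.1 0.743 0.207 0 0 0; -0.1 0.743 0.207 0 0 0; -0.1 0.743 0.207 0 0 0'
python3 -m inch '0.04 0 0 0 0 0; 0.08 0 0 0 0 0; 0.12 0 0 0 0 0; 0.16 0 0 0 0 0; 0.2 0 0 0 0 0; 0.24 0 0 0 0 0; 0.28 0 0 0 0 0; 0.32 0 0 0 0 0; 0.36 0 0 0 0 0; 0.4 0 0 0 0 0'
python3 - <<'E'
from h import *
o=get_obs();print(R.from_euler("z",-YAW).apply(o["tool_pos"]-[*C,0]))
plan([([.03,.147,.25],15.4)])
for c in ("scene","top"):save(c,c+"2");print([(x["uv"],x["p"]) for x in landmark_of(c,"lever_grip")])
s,c=np.sin(.45),np.cos(.45)
for k in("scene","top"): print(proj(k,SW([.13*s,.147,.07+.13*c])))
E
```

```text
clock: 3.27
tool_pos: [0.4023, 0.0949, 0.1776]
orientation: [179.9, 0.1, 15.5]
force: [-1.3, 1.3, 1.3]
opening: 0.0006
gripper_force: 0.0
clock: 4.1
tool_pos: [0.5194, 0.1269, 0.1777]
orientation: [180.0, 0.0, 15.4]
force: [-0.6, -0.0, 0.7]
opening: 0.0005
gripper_force: 0.0
[0.03116876 0.14696518 0.17772932]
[0.03, 0.147, 0.25] [-0.004 -0.    -0.241] [ 0.      0.0001 -0.    ]
[([349.6, 195.6], 0.68)]
[([289.4, 219.3], 0.72), ([237.4, 262.9], 0.52)]
[[329.04042165 218.99358663]]
[[225.6972124  215.90130095]]
```

View pics/scene2.png

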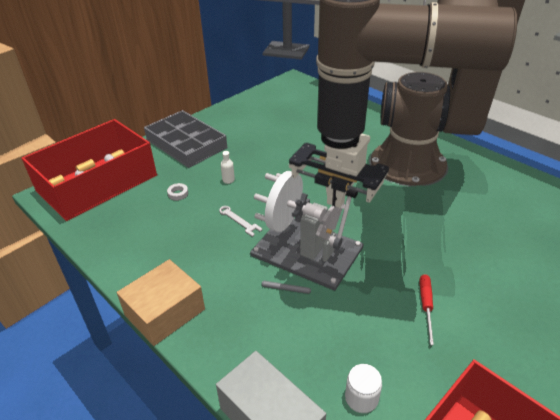

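```bash
python3 - <<'E'
import cv2
a=cv2.imread("pics/scene2.png")[130:290,230:400];b=cv2.imread("pics/top2.png")[170:290,200:340]
cv2.imwrite("pics/z2.png",cv2.hconcat([cv2.resize(a,(400,376),interpolation=2),cv2.resize(b,(400,376),interpolation=2)]))
E
```

```text
(no output)
```

View pics/z2.png

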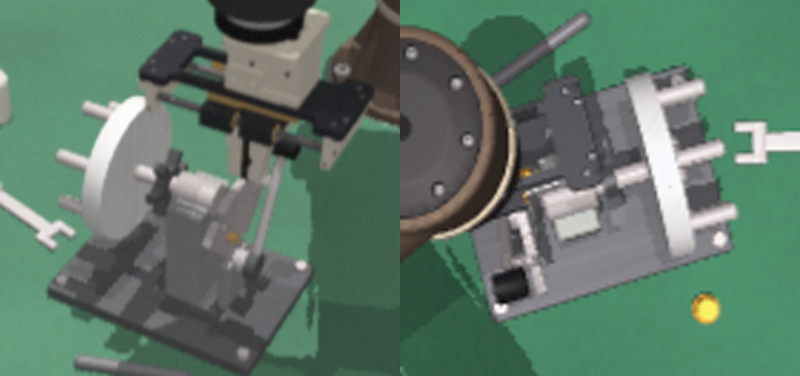

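The zoom shows the lever still in the near notch, with the grip near (352,192) in scene and (238,261) in top. The fingers slid past it, so I'll go back and pinch the grip by its end faces.

```bash
python3 -m inch '0 0 -0.25 0 0 0; 0 0 -0.25 0 0 0; -0.295 0 -0.25 0 0 0; -0.295 0 -0.25 0 0 0; -0.295 0 -0.25 0 0 0; -0.295 0 -0.25 0 0 0' 0
python3 - <<'E'
from h import *
snapshot("scene");snapshot("top")
o=get_obs();print(R.from_euler("z",-YAW).apply(o["tool_pos"]-[*C,0]))
u=[landmark_of(c,"lever_grip") for c in("scene","top")]
print(u)
X=tri(u[0][0]["uv"],u[1][0]["uv"]);print(X,R.from_euler("z",-YAW).apply(X-[*C,0]))
im=np.hstack([cv2.resize(snapshot("scene")[130:290,230:400],(400,376)),cv2.resize(snapshot("top")[170:290,200:340],(400,376))])
cv2.imwrite("pics/z3.png",im[:,:,::-1])
E
```

```text
clock: 4.8
tool_pos: [0.4305, 0.1022, 0.254]
orientation: [-179.9, -0.1, 15.5]
force: [0.9, -0.5, 0.3]
opening: 0.0351
gripper_force: 0.0
[-0.05886055  0.14707739  0.25358768]
[[{'uv': [348.8, 191.7], 'p': 0.9}], []]Traceback (most recent call last):
  File "<stdin>", line 6, in <module>
IndexError: list index out of range
```

```bash
python3 -m inch '0.008 0 0.13 0 0 0; 0.008 0 0.27 0 0 0; 0.008 0 0.27 0 0 0; 0.008 0 0.27 0 0 0' 
python3 -m inch '0 0 0 0 0 0; 0 0 0 0 0 0; 0 0 0 0 0 0; 0 0 0 0 0 0; 0 0 0 0 0 0' 1
python3 - <<'E'
from h import *
o=get_obs();print(R.from_euler("z",-YAW).apply(o["tool_pos"]-[*C,0]))
im=np.hstack([cv2.resize(snapshot("scene")[130:290,230:400],(400,376)),cv2.resize(snapshot("top")[170:290,200:340],(400,376))])
cv2.imwrite("pics/z3.png",im[:,:,::-1])
E
```

```text
clock: 5.33
tool_pos: [0.4345, 0.1028, 0.1706]
orientation: [179.9, 0.3, 15.4]
force: [-0.0, 0.4, 1.1]
opening: 0.0441
gripper_force: 0.0
clock: 5.75
tool_pos: [0.4356, 0.1041, 0.1729]
orientation: [-180.0, -0.1, 15.4]
force: [0.0, 0.4, -0.8]
opening: 0.0162
gripper_force: 0.0
[-0.05558853  0.1472298   0.1728697 ]
```

View pics/z3.png

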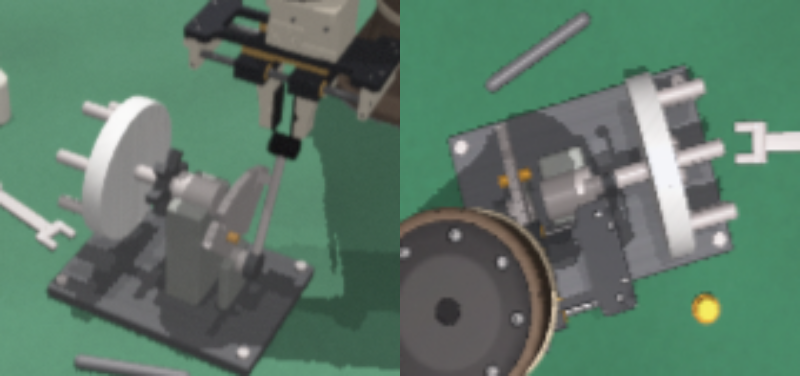

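The scene view shows the fingertips about 10 px above the black grip, and the 16 mm opening shows they missed it. I'll check where the TCP should project.

```bash
python3 - <<'E'
from h import *
o=get_obs();print(o["tool_pos"],o["opening"])
for k in("scene","top"):
    p=proj(k,[o["tool_pos"],o["tool_pos"]+[0,0,.02],SW([-.0565,.147,.187]),SW([0,0,.215]),SW([-.085,.185,.016]),SW([.085,-.055,.016]),SW([.085,.185,.016])]);print(k,p.round(1).tolist())
    s=np.array([230,130]) if k=="scene" else np.array([200,170]); f=[400/170,376/160] if k=="scene" else [400/140,376/120]
    print(" crop",((p-s)*f).round(0).tolist())
E
```

```text
[0.43535762 0.10389588 0.17241412] 0.008066927454407586
scene [[349.5, 196.0], [350.1, 189.3], [350.0, 191.0], [283.2, 176.1], [363.2, 241.7], [248.8, 251.0], [335.1, 286.0]]
 crop [[281.0, 155.0], [283.0, 139.0], [282.0, 143.0], [125.0, 108.0], [313.0, 263.0], [44.0, 284.0], [247.0, 367.0]]
top [[239.0, 260.9], [238.4, 261.1], [238.6, 261.3], [291.4, 220.6], [232.6, 273.7], [299.2, 189.8], [215.7, 214.1]]
 crop [[111.0, 285.0], [110.0, 286.0], [110.0, 286.0], [261.0, 159.0], [93.0, 325.0], [283.0, 62.0], [45.0, 138.0]]
```

The fingertips look about 25 mm higher than the reported TCP, or about 30 mm further toward -x. I'll feel for the grip top with closed fingers, descending gently.

```bash
python3 -m inch '0 0 0 0 0 0; 0 0 0.007 0 0 0; 0 0 0.014 0 0 0; 0 0 0.014 0 0 0'; python3 -m inch '0 0 0.007 0 0 0; 0 0 0.014 0 0 0; 0 0 0.014 0 0 0';python3 -m inch '0 0 0.007 0 0 0; 0 0 0.014 0 0 0; 0 0 0.014 0 0 0'
python3 - <<'E'
from h import *
im=np.hstack([cv2.resize(snapshot("scene")[100:260,260:430],(400,376)),cv2.resize(snapshot("top")[170:290,160:300],(400,376))])
cv2.imwrite("pics/z4.png",im[:,:,::-1])
E
```

```text
clock: 6.18
tool_pos: [0.4348, 0.1036, 0.1671]
orientation: [180.0, 0.0, 15.4]
force: [-0.2, 0.3, 0.4]
opening: 0.0003
gripper_force: 0.0
clock: 6.43
tool_pos: [0.4354, 0.1038, 0.1642]
orientation: [180.0, -0.0, 15.4]
force: [-5.3, -0.1, 8.2]
opening: 0.0004
gripper_force: 3.9
clock: 6.68
tool_pos: [0.4358, 0.1038, 0.1635]
orientation: [180.0, -0.2, 15.5]
force: [-18.5, -1.6, 41.9]
opening: 0.0006
gripper_force: 20.6
```

View pics/z4.png

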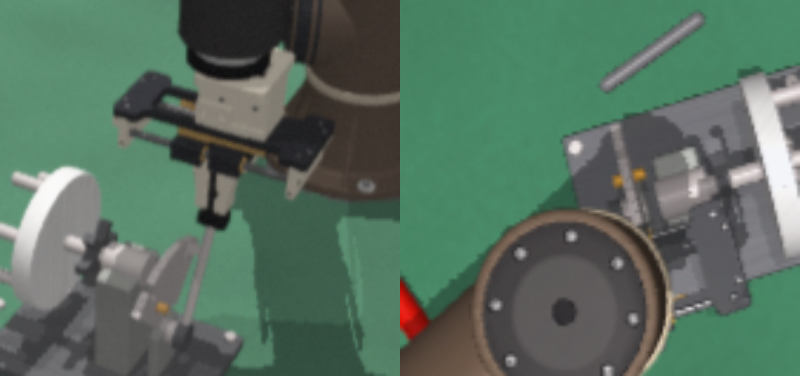

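Contact with the grip top came at a reported z of 0.164, when I expected 0.199, so the fingertips really sit about 33 mm higher than reported. I'll redo the push that much lower.

```bash
python3 -m inch '0 0 -0.05 0 0 0; 0 0 -0.08 0 0 0; -0.06 0 -0.08 0 0 0; -0.115 0 -0.08 0 0 0; -0.115 0 -0.03 0 0 0; -0.115 0 0.065 0 0 0; -0.115 0 0.065 0 0 0'
python3 -m inch '0.04 0 0 0 0 0; 0.08 0 0 0 0 0; 0.12 0 0 0 0 0; 0.16 0 0 0 0 0; 0.18 0 0 0 0 0; 0.2 0 0 0 0 0'
python3 -m inch '0.03 0 0 0 0 0; 0.06 0 0 0 0 0; 0.09 0 0 0 0 0; 0.12 0 0 0 0 0; 0.15 0 0 0 0 0; 0.18 0 0 0 0 0; 0.21 0 0 0 0 0'
python3 - <<'E'
from h import *
o=get_obs();print(R.from_euler("z",-YAW).apply(o["tool_pos"]-[*C,0]))
for c in ("scene","top"):save(c,c+"5");print([(x["uv"],x["p"]) for x in landmark_of(c,"lever_grip")])
E
```

```text
clock: 7.37
tool_pos: [0.3992, 0.0932, 0.1361]
orientation: [180.0, 0.3, 15.4]
force: [-0.9, -0.9, -0.9]
opening: 0.0005
gripper_force: 0.0
clock: 7.87
tool_pos: [0.461, 0.1108, 0.1397]
orientation: [180.0, 0.0, 15.4]
force: [-0.6, -1.4, 0.1]
opening: 0.0004
gripper_force: 0.2
clock: 8.45
tool_pos: [0.5214, 0.1275, 0.1397]
orientation: [180.0, -0.0, 15.4]
force: [-0.5, 0.4, 0.4]
opening: 0.0004
gripper_force: 0.0
[0.03331701 0.14706959 0.13974383]
[([227.6, 180.8], 0.52)]
[]
```

```bash
python3 -m inch '0 0 -0.33 0 0 0; 0 0 -0.33 0 0 0; 0 0 -0.33 0 0 0' 0.1
python3 - <<'E'
from h import *
plan([([0,-.031,.22],-74.6)])
E
```

```text
clock: 8.9
tool_pos: [0.5222, 0.1276, 0.2445]
orientation: [-180.0, -0.4, 15.5]
force: [0.8, 0.8, 0.8]
opening: 0.0153
gripper_force: 0.0
[0, -0.031, 0.22] [-0.115  0.593  0.081] [-0.0017 -0.0016  0.5003]
```

```bash
python3 -m inch '-0.11 0.593 0.04 0 0 0.5; -0.11 0.593 0.04 0 0 0.5; -0.11 0.593 0.04 0 0 0.5; -0.11 0.593 0.04 0 0 0.5; -0.11 0.593 0.04 0 0 0.5; -0.11 0.593 0.08 0 0 0.5; -0.11 0.593 0.08 0 0 0.5; -0.11 0.593 0.08 0 0 0.5; -0.11 0.593 0.08 0 0 0.5; -0.11 0.593 0.08 0 0 0.5'
python3 -m inch '0 0 0 0 0 0.13;0 0 0 0 0 0.13;0 0 0 0 0 0.13;0 0 0 0 0 0.13'
python3 - <<'E'
from h import *
o=get_obs();print(R.from_euler("z",-YAW).apply(o["tool_pos"]-[*C,0]),o["orientation"])
for c in ("scene","top"):save(c,c+"6");print([(x["uv"],x["p"]) for x in landmark_of(c,"lever_grip")])
T=o["tool_pos"];print(proj("scene",[T,T+[0,0,.033],SW([0,-.031,.198]),SW([0,-.052,.198])]))
im=np.hstack([cv2.resize(snapshot("scene")[130:290,230:400],(400,376),interpolation=2),cv2.resize(snapshot("top")[170:290,200:340],(400,376),interpolation=2)])
cv2.imwrite("pics/z6.png",im[:,:,::-1])
E
```

```text
clock: 9.73
tool_pos: [0.5353, -0.0532, 0.2149]
orientation: [-180.0, 0.0, -56.6]
force: [0.4, 0.3, 0.5]
opening: 0.0397
gripper_force: 0.0
clock: 10.07
tool_pos: [0.5353, -0.053, 0.2149]
orientation: [-180.0, 0.0, -80.0]
force: [0.3, -1.4, -0.1]
opening: 0.0394
gripper_force: 0.0
[-0.00116706 -0.03065455  0.21488473] [-1.79996467e+02  1.25946244e-02 -8.00358138e+01]
[([330.3, 218.4], 0.55)]
[]
[[272.11903564 172.17453242]
 [271.71043865 160.61971306]
 [271.94883498 178.14039392]
 [264.41652479 175.64426316]]
```

View pics/z6.png

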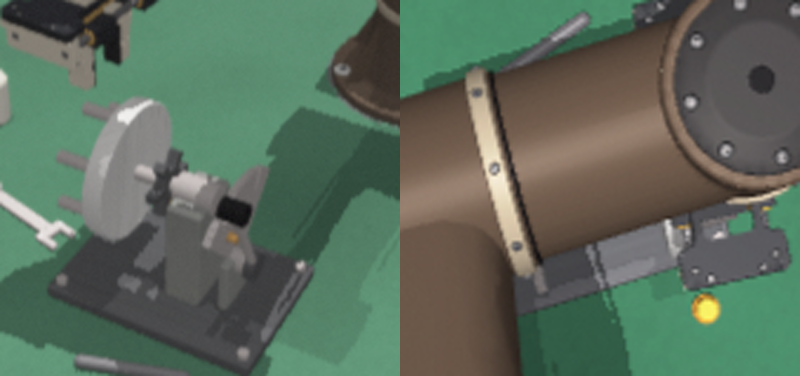

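The lever is now in the marked notch: the grip is at scene (329,219), as predicted. The visible front finger ends near (266,166), which fits a z offset of about 33 mm with little sideways error. Next I'll straddle the top peg.

```bash
python3 -m inch '0 0 0 0 0 -0.03; 0 0 0.1 0 0 -0.03; 0 0 0.2 0 0 -0.03; 0 0 0.23 0 0 -0.03; 0 0 0.23 0 0 -0.03'
python3 -m inch '0 0 0 0 0 0; 0 0 0 0 0 0;0 0 0 0 0 0;0 0 0 0 0 0;0 0 0 0 0 0' 1
python3 - <<'E'
from h import *
o=get_obs();print(R.from_euler("z",-YAW).apply(o["tool_pos"]-[*C,0]),o["orientation"],o["force"])
E
```

```text
clock: 10.78
tool_pos: [0.534, -0.0533, 0.1434]
orientation: [179.7, 0.0, -74.2]
force: [-0.7, -0.0, 0.0]
opening: 0.0395
gripper_force: 0.0
clock: 11.2
tool_pos: [0.5337, -0.0539, 0.1466]
orientation: [179.8, -0.0, -74.2]
force: [-7.0, 0.2, 8.9]
opening: 0.0133
gripper_force: 30.0
[-0.00295883 -0.03111823  0.14664175] [ 1.79783167e+02 -1.29287128e-02 -7.42241814e+01] [-6.9693134   0.22747008  8.90027645]
```

The peg is pinched, with an opening of 13.3 mm. I'll loosen to a close straddle and sweep to +45° while reading the forces.

```bash
python3 -m inch '0 0 0 0 0 0;0 0 0 0 0 0;0 0 0 0 0 0' 0.636 | grep -E "clock|force:|opening"
(python3 -m inch '0 -0.0101 0.0005 0 0 0;0 -0.0202 0.0013 0 0 0;0 -0.0302 0.0024 0 0 0'
python3 -m inch '0 -0.0098 0.002 0 0 0;0 -0.0197 0.0044 0 0 0;0 -0.0295 0.0071 0 0 0'
python3 -m inch '0 -0.0095 0.0035 0 0 0;0 -0.0188 0.0075 0 0 0;0 -0.0280 0.0116 0 0 0'
python3 -m inch '0 -0.0088 0.005 0 0 0;0 -0.0175 0.0104 0 0 0;0 -0.0259 0.0159 0 0 0'
python3 -m inch '0 -0.0079 0.0063 0 0 0;0 -0.0156 0.0128 0 0 0;0 -0.0231 0.0197 0 0 0') | grep -E "tool_pos|^force|opening"
```

```text
clock: 11.45
force: [-4.9, -2.4, 4.2]
opening: 0.016
gripper_force: 2.7
tool_pos: [0.5403, -0.0524, 0.1455]
force: [-14.8, -4.3, 11.8]
opening: 0.0157
tool_pos: [0.5497, -0.0499, 0.1435]
force: [-12.5, -4.5, 9.5]
opening: 0.0164
tool_pos: [0.5583, -0.0474, 0.14]
force: [-10.9, -4.8, 8.5]
opening: 0.0162
tool_pos: [0.5661, -0.0451, 0.1352]
force: [-10.9, -3.7, 7.4]
opening: 0.0159
tool_pos: [0.5731, -0.0431, 0.1293]
force: [-8.2, -3.4, 6.7]
opening: 0.0161
```

```bash
(python3 -m inch '0 0.0079 -0.0069 0 0 0;0 0.0156 -0.0135 0 0 0;0 0.0231 -0.0197 0 0 0'
python3 -m inch '0 0.0088 -0.0055 0 0 0;0 0.0175 -0.0109 0 0 0;0 0.0259 -0.0159 0 0 0'
python3 -m inch '0 0.0095 -0.0041 0 0 0;0 0.0188 -0.008 0 0 0;0 0.0280 -0.0116 0 0 0'
python3 -m inch '0 0.0098 -0.0027 0 0 0;0 0.0197 -0.0051 0 0 0;0 0.0295 -0.0071 0 0 0'
python3 -m inch '0 0.0101 -0.0011 0 0 0;0 0.0202 -0.0019 0 0 0;0 0.0302 -0.0024 0 0 0'
python3 -m inch '0 0.0101 0.0005 0 0 0;0 0.0202 0.0013 0 0 0;0 0.0302 0.0024 0 0 0'
python3 -m inch '0 0.0098 0.002 0 0 0;0 0.0197 0.0044 0 0 0;0 0.0295 0.0071 0 0 0'
python3 -m inch '0 0.0095 0.0035 0 0 0;0 0.0188 0.0075 0 0 0;0 0.0280 0.0116 0 0 0'
python3 -m inch '0 0.0088 0.005 0 0 0;0 0.0175 0.0104 0 0 0;0 0.0259 0.0159 0 0 0'
python3 -m inch '0 0.0079 0.0063 0 0 0;0 0.0156 0.0128 0 0 0;0 0.0231 0.0197 0 0 0') | grep -E "tool_pos|^force"
```

```text
tool_pos: [0.5704, -0.0432, 0.1356]
force: [5.3, 1.5, -2.6]
tool_pos: [0.5641, -0.0449, 0.1411]
force: [5.2, 2.5, 0.6]
tool_pos: [0.5572, -0.0468, 0.1455]
force: [5.4, 3.2, 3.9]
tool_pos: [0.5481, -0.0496, 0.1476]
force: [3.5, 0.5, 3.4]
tool_pos: [0.5364, -0.0528, 0.1465]
force: [1.6, 0.5, 2.0]
tool_pos: [0.5264, -0.0557, 0.1447]
force: [2.0, 0.7, 2.2]
tool_pos: [0.518, -0.058, 0.1426]
force: [1.5, 0.6, 0.9]
tool_pos: [0.5101, -0.0603, 0.1392]
force: [1.1, -0.4, 0.5]
tool_pos: [0.5028, -0.0624, 0.1344]
force: [1.0, 0.5, 1.3]
tool_pos: [0.4963, -0.0642, 0.1286]
force: [1.9, 0.3, 0.8]
```

```bash
(python3 -m inch '0 -0.0079 -0.0069 0 0 0;0 -0.0156 -0.0135 0 0 0;0 -0.0231 -0.0197 0 0 0'
python3 -m inch '0 -0.0088 -0.0055 0 0 0;0 -0.0175 -0.0109 0 0 0;0 -0.0259 -0.0159 0 0 0'
python3 -m inch '0 -0.0095 -0.0041 0 0 0;0 -0.0188 -0.008 0 0 0;0 -0.0280 -0.0116 0 0 0'
python3 -m inch '0 -0.0098 -0.0027 0 0 0;0 -0.0197 -0.0051 0 0 0;0 -0.0295 -0.0071 0 0 0'
python3 -m inch '0 -0.0101 -0.0011 0 0 0;0 -0.0202 -0.0019 0 0 0;0 -0.0302 -0.0024 0 0 0') | grep -E "tool_pos|^force"
```

```text
tool_pos: [0.4971, -0.0634, 0.1319]
force: [-11.9, -4.0, -9.7]
tool_pos: [0.5005, -0.0625, 0.1357]
force: [-23.7, -4.7, 2.5]
tool_pos: [0.5051, -0.0614, 0.1398]
force: [-39.6, -4.3, 22.1]
tool_pos: [0.5139, -0.0601, 0.1442]
force: [-33.3, -10.5, 28.0]
tool_pos: [0.5295, -0.0561, 0.1457]
force: [-18.5, -8.1, 14.0]
```

```bash
cat > an.py <<'E'
from h import *
from scipy.optimize import least_squares
D={1:"""0.5403 -0.0524 0.1455 -14.8 -4.3 11.8
0.5497 -0.0499 0.1435 -12.5 -4.5 9.5
0.5583 -0.0474 0.14 -10.9 -4.8 8.5
0.5661 -0.0451 0.1352 -10.9 -3.7 7.4
0.5731 -0.0431 0.1293 -8.2 -3.4 6.7
0.5051 -0.0614 0.1398 -39.6 -4.3 22.1
0.5139 -0.0601 0.1442 -33.3 -10.5 28.0
0.5295 -0.0561 0.1457 -18.5 -8.1 14.0""",-1:"""0.5641 -0.0449 0.1411 5.2 2.5 .6
0.5572 -0.0468 0.1455 5.4 3.2 3.9
0.5481 -0.0496 0.1476 3.5 .5 3.4
0.5364 -0.0528 0.1465 1.6 .5 2
0.5264 -0.0557 0.1447 2 .7 2.2
0.518 -0.058 0.1426 1.5 .6 .9
0.5101 -0.0603 0.1392 1.1 -.4 .5
0.5028 -0.0624 0.1344 1 .5 1.3
0.4963 -0.0642 0.1286 1.9 .3 .8"""}
S=[]
for d,t in D.items():
    for l in t.split("\n"):
        v=np.array(l.split(),float); p=R.from_euler("z",-YAW).apply(v[:3]-[*C,0]); f=-R.from_euler("z",-YAW).apply(v[3:])
        th=np.arcsin(np.clip((p[0]+d*.001)/.058,-1,1)); x=.058*np.sin(th)-d*.007; z=.058*np.cos(th)
        tau=z*f[0]-x*f[2]; S.append((d,th,tau)); print(d,round(th,2),round(tau,3),round(.058*np.cos(th)*f[0]-.058*np.sin(th)*f[2],3))
S=np.array(S)
f=lambda q:q[0]*S[:,0]-q[1]*np.sin(q[2]+S[:,1])-S[:,2]
for p0 in(-2,0,2):
    r=least_squares(f,[.5,.3,p0],loss="soft_l1",f_scale=.1);print(r.cost,r.x)
E
python3 an.py
```

```text
1 0.08 0.865 0.947
1 0.25 0.815 0.882
1 0.42 0.765 0.824
1 0.58 0.741 0.793
1 0.73 0.593 0.64
1 -0.57 1.063 1.217
1 -0.4 1.031 1.227
1 -0.11 0.961 1.059
-1 0.5 -0.268 -0.273
-1 0.36 -0.221 -0.248
-1 0.19 -0.138 -0.162
-1 -0.02 -0.085 -0.099
-1 -0.2 -0.13 -0.145
-1 -0.36 -0.099 -0.105
-1 -0.51 -0.059 -0.062
-1 -0.67 -0.088 -0.097
-1 -0.83 -0.104 -0.109
0.0108150932743509 [ 0.52523053  0.46993307 -1.00583211]
0.010815093274350915 [ 0.52523053  0.46993307 -1.00583211]
0.010815093274350892 [ 0.52523053 -0.46993307  2.13576055]
```

The fit gives friction of about 0.52 N·m and the heavy side about -1.0 rad from the top, so the wheel must turn about -2.14 rad (the easy, lowering way). I'll do the strokes with regrips.

```bash
(python3 -m inch '0 0.0135 0.0005 0 0 0;0 0.0269 0.0019 0 0 0;0 0.0402 0.0042 0 0 0;0 0.0533 0.0075 0 0 0;0 0.0661 0.0117 0 0 0;0 0.0786 0.0167 0 0 0;0 0.0908 0.0226 0 0 0;0 0.1024 0.0294 0 0 0;0 0.1136 0.0369 0 0 0;0 0.1243 0.0452 0 0 0'
python3 -m inch '0 -0.003 0 0 0 0;0 -0.003 0 0 0 0;0 -0.003 -0.1 0 0 0;0 -0.003 -0.18 0 0 0;0 -0.1 -0.2 0 0 0; 0 -0.1904 -0.2 0 0 0;0 -0.1904 -0.2 0 0 0;0 -0.1904 -0.12 0 0 0; 0 -0.1904 -0.0335 0 0 0; 0 -0.1904 -0.0335 0 0 0' 0.3
python3 -m inch '0 0 0 0 0 0;0 0 0 0 0 0;0 0 0 0 0 0;0 0 0 0 0 0' 1) | grep -E "clock|tool_pos|^force|opening|orient"
```

```text
clock: 17.28
tool_pos: [0.4997, -0.0632, 0.132]
orientation: [180.0, 0.0, -74.2]
force: [0.6, -0.5, 1.6]
opening: 0.0158
clock: 18.12
tool_pos: [0.5515, -0.0478, 0.1372]
orientation: [179.5, 0.1, -74.3]
force: [-1.8, -1.2, -1.0]
opening: 0.0304
clock: 18.45
tool_pos: [0.5542, -0.0481, 0.1437]
orientation: [179.9, -0.0, -74.2]
force: [-5.1, -1.8, 2.9]
opening: 0.0131
```

```bash
(python3 -m inch '0 0 0 0 0 0;0 0 0 0 0 0' 0.636
python3 -m inch '0 0.0128 -0.0042 0 0 0;0 0.0259 -0.0075 0 0 0;0 0.0392 -0.0098 0 0 0'
python3 -m inch '0 0.0134 -0.0014 0 0 0;0 0.0269 -0.0019 0 0 0;0 0.0404 -0.0014 0 0 0'
python3 -m inch '0 0.0134 0.0014 0 0 0;0 0.0267 0.0037 0 0 0;0 0.0398 0.007 0 0 0'
python3 -m inch '0 0.0128 0.0042 0 0 0;0 0.0253 0.0092 0 0 0;0 0.0375 0.0151 0 0 0'
python3 -m inch '0 0.0116 0.0068 0 0 0;0 0.0228 0.0143 0 0 0;0 0.0335 0.0226 0 0 0'
python3 -m inch '0 -0.003 0 0 0 0;0 -0.003 0 0 0 0;0 -0.003 -0.1 0 0 0;0 -0.003 -0.18 0 0 0;0 -0.1 -0.2 0 0 0; 0 -0.1904 -0.2 0 0 0;0 -0.1904 -0.2 0 0 0;0 -0.1904 -0.12 0 0 0; 0 -0.1904 -0.0335 0 0 0; 0 -0.1904 -0.0335 0 0 0' 0.3
python3 -m inch '0 0 0 0 0 0;0 0 0 0 0 0;0 0 0 0 0 0;0 0 0 0 0 0' 1) | grep -E "tool_pos|^force|opening"
```

```text
tool_pos: [0.5551, -0.0478, 0.1435]
force: [-2.7, -0.5, 3.0]
opening: 0.0155
tool_pos: [0.5448, -0.0505, 0.1462]
force: [3.2, 2.1, 1.8]
opening: 0.0159
tool_pos: [0.5321, -0.0541, 0.146]
force: [2.0, 0.6, 2.0]
opening: 0.0161
tool_pos: [0.5205, -0.0574, 0.1436]
force: [2.4, 1.0, 2.2]
opening: 0.0159
tool_pos: [0.5098, -0.0604, 0.139]
force: [4.2, 1.9, 2.5]
opening: 0.0157
tool_pos: [0.5003, -0.0631, 0.1323]
force: [4.8, 1.7, 2.2]
opening: 0.0161
tool_pos: [0.5503, -0.048, 0.1366]
force: [-1.1, -0.1, -1.4]
opening: 0.0309
tool_pos: [0.5559, -0.0476, 0.1437]
force: [0.4, -1.0, 0.7]
opening: 0.0132
```

```bash
(python3 -m inch '0 0 0 0 0 0;0 0 0 0 0 0' 0.636
python3 -m inch '0 0.0128 -0.0042 0 0 0;0 0.0259 -0.0075 0 0 0;0 0.0392 -0.0098 0 0 0'
python3 -m inch '0 0.0134 -0.0014 0 0 0;0 0.0269 -0.0019 0 0 0;0 0.0404 -0.0014 0 0 0'
python3 -m inch '0 0.0134 0.0014 0 0 0;0 0.0267 0.0037 0 0 0;0 0.0398 0.007 0 0 0'
python3 -m inch '0 0.0128 0.0042 0 0 0;0 0.0253 0.0092 0 0 0;0 0.0375 0.0151 0 0 0'
python3 -m inch '0 0.0116 0.0068 0 0 0;0 0.0228 0.0143 0 0 0;0 0.0335 0.0226 0 0 0'
echo BACK
python3 -m inch '0 -0.0107 -0.0083 0 0 0;0 -0.0219 -0.0158 0 0 0;0 -0.0335 -0.0226 0 0 0'
python3 -m inch '0 -0.0122 -0.0059 0 0 0;0 -0.0247 -0.0109 0 0 0;0 -0.0375 -0.0151 0 0 0'
python3 -m inch '0 -0.0131 -0.0033 0 0 0;0 -0.0264 -0.0056 0 0 0;0 -0.0398 -0.007 0 0 0'
python3 -m inch '0 -0.0135 -0.0005 0 0 0;0 -0.027 0 0 0 0;0 -0.0404 0.0014 0 0 0'
python3 -m inch '0 -0.0133 0.0023 0 0 0;0 -0.0264 0.0056 0 0 0;0 -0.0392 0.0098 0 0 0'
python3 -m inch '0 -0.0125 0.005 0 0 0;0 -0.0247 0.0109 0 0 0;0 -0.0363 0.0177 0 0 0' ) | grep -E "BACK|tool_pos|^force"
```

```text
tool_pos: [0.5552, -0.0476, 0.143]
force: [0.7, -0.1, 0.9]
tool_pos: [0.5463, -0.05, 0.1465]
force: [7.6, 3.3, 0.8]
tool_pos: [0.5366, -0.0528, 0.1484]
force: [8.1, 3.9, 5.9]
tool_pos: [0.5256, -0.0562, 0.1467]
force: [9.0, 2.5, 6.2]
tool_pos: [0.5152, -0.0593, 0.1423]
force: [9.0, 3.3, 6.6]
tool_pos: [0.5061, -0.062, 0.1357]
force: [10.9, 3.9, 7.8]
BACK
tool_pos: [0.5078, -0.0608, 0.1387]
force: [-5.4, -2.9, -0.2]
tool_pos: [0.5165, -0.0588, 0.143]
force: [-11.2, -2.3, 8.7]
tool_pos: [0.5287, -0.0556, 0.1453]
force: [-9.3, -3.4, 7.1]
tool_pos: [0.5405, -0.0523, 0.1449]
force: [-9.7, -3.3, 7.3]
tool_pos: [0.5517, -0.0491, 0.1419]
force: [-9.3, -4.1, 7.0]
tool_pos: [0.5621, -0.0462, 0.1365]
force: [-9.2, -3.1, 8.3]
```

```bash
cat > an2.py <<'E'
import re
src=open("an.py").read(); i=src.index('D={'); j=src.index("S=[]"); 
from h import *
from scipy.optimize import least_squares
exec(src[i:j])
X=[(1,0,D[1]),(-1,0,D[-1]),(-1,-60,"""0.5448 -0.0505 0.1462 3.2 2.1 1.8
0.5321 -0.0541 0.146 2 .6 2
0.5205 -0.0574 0.1436 2.4 1 2.2
0.5098 -0.0604 0.139 4.2 1.9 2.5
0.5003 -0.0631 0.1323 4.8 1.7 2.2"""),(-1,-120,"""0.5463 -0.05 0.1465 7.6 3.3 .8
0.5366 -0.0528 0.1484 8.1 3.9 5.9
0.5256 -0.0562 0.1467 9 2.5 6.2
0.5152 -0.0593 0.1423 9 3.3 6.6
0.5061 -0.062 0.1357 10.9 3.9 7.8"""),(1,-120,"""0.5165 -0.0588 0.143 -11.2 -2.3 8.7
0.5287 -0.0556 0.1453 -9.3 -3.4 7.1
0.5405 -0.0523 0.1449 -9.7 -3.3 7.3
0.5517 -0.0491 0.1419 -9.3 -4.1 7
0.5621 -0.0462 0.1365 -9.2 -3.1 8.3""")]
for arm in (.007,0):
    S=[]
    for d,off,t in X:
        for l in t.split("\n"):
            v=np.array(l.split(),float); p=R.from_euler("z",-YAW).apply(v[:3]-[*C,0]); f=-R.from_euler("z",-YAW).apply(v[3:])
            th=np.arcsin((p[0]+.001*d)/.058); x=.058*np.sin(th)-d*arm; z=.058*np.cos(th)
            S.append((d,th+np.radians(off),z*f[0]-x*f[2]))
    S=np.array(S)
    f=lambda q:q[0]*S[:,0]+q[3]-q[1]*np.sin(q[2]+S[:,1])-S[:,2]
    r=least_squares(f,[.5,.3,-1,0],loss="soft_l1",f_scale=.1);print(r.cost,r.x,"target deg",np.degrees(-np.pi-r.x[2]))
    for b in(0,): 
        r=least_squares(lambda q:f([*q,0]),[.5,.3,-1],loss="soft_l1",f_scale=.1);print(r.cost,r.x,"target deg",np.degrees(-np.pi-r.x[2]));print(np.c_[S,f([*r.x,0])][-10:].round(2))
E
python3 an2.py
```

```text
0.024291894251109523 [ 0.51059558  0.433262   -1.03424865  0.01678359] target deg -120.74191758459935
0.02547867682233664 [ 0.51155122  0.45448738 -1.01349228] target deg -121.93116977430198
[[-1.   -1.93 -0.46  0.03]
 [-1.   -2.11 -0.48 -0.03]
 [-1.   -2.31 -0.56 -0.03]
 [-1.   -2.51 -0.61 -0.06]
 [-1.   -2.69 -0.75 -0.  ]
 [ 1.   -2.44  0.39 -0.02]
 [ 1.   -2.22  0.47  0.  ]
 [ 1.   -2.01  0.58 -0.01]
 [ 1.   -1.8   0.63  0.03]
 [ 1.   -1.6   0.67  0.08]]
0.04203557040134407 [ 0.55705662  0.47109966 -1.02134594  0.02225662] target deg -121.48118793027628
0.04404965530447281 [ 0.55861291  0.50000613 -0.99647483] target deg -122.90619763285852
[[-1.   -1.93 -0.46  0.01]
 [-1.   -2.11 -0.52 -0.02]
 [-1.   -2.31 -0.61 -0.03]
 [-1.   -2.51 -0.66 -0.07]
 [-1.   -2.69 -0.81 -0.01]
 [ 1.   -2.44  0.45 -0.04]
 [ 1.   -2.22  0.52  0.  ]
 [ 1.   -2.01  0.63 -0.  ]
 [ 1.   -1.8   0.68  0.05]
 [ 1.   -1.6   0.72  0.09]]
```

```bash
python3 -m inch '0 0.0116 -0.0068 0 0 0;0 0.0238 -0.0127 0 0 0;0 0.0363 -0.0177 0 0 0;0 0.0491 -0.0219 0 0 0;0 0.0622 -0.0252 0 0 0;0 0.0755 -0.0275 0 0 0;0 0.0889 -0.0289 0 0 0;0 0.102 -0.0294 0 0 0;0 0.102 -0.0294 0 0 0' | grep -E "tool_pos|^force"
python3 -m inch '0 0 0 0 0 0;0 0 0 0 0 0;0 0 0 0 0 0;0 0 0 0 0 0;0 0 0 0 0 0;0 0 0 0 0 0;0 0 0 0 0 0;0 0 0 0 0 0;0 0 0 0 0 0;0 0 0 0 0 0' 1
python3 - <<'E'
from h import *
o=get_obs();print(R.from_euler("z",-YAW).apply(o["tool_pos"]-[*C,0]),o["qvel"])
for c in ("scene","top"):save(c,c+"9");print([(x["uv"],x["p"]) for x in landmark_of(c,"lever_grip")])
im=np.hstack([cv2.resize(snapshot("scene")[130:290,230:400],(400,376),interpolation=2),cv2.resize(snapshot("top"),(400,376))])
cv2.imwrite("pics/z9.png",im[:,:,::-1])
E
```

```text
tool_pos: [0.5392, -0.0519, 0.1484]
force: [5.1, 2.8, 4.5]
clock: 25.53
tool_pos: [0.5398, -0.0518, 0.1485]
orientation: [-179.5, -0.0, -74.1]
force: [6.1, 4.1, 6.2]
opening: 0.0133
gripper_force: 30.0
[ 0.00344338 -0.03066864  0.14853655] [ 0.01152979 -0.03662308 -0.0623626  -0.00154913  0.02989808 -0.04018077]
[([329.0, 220.4], 0.51)]
[]
```

View pics/z9.png

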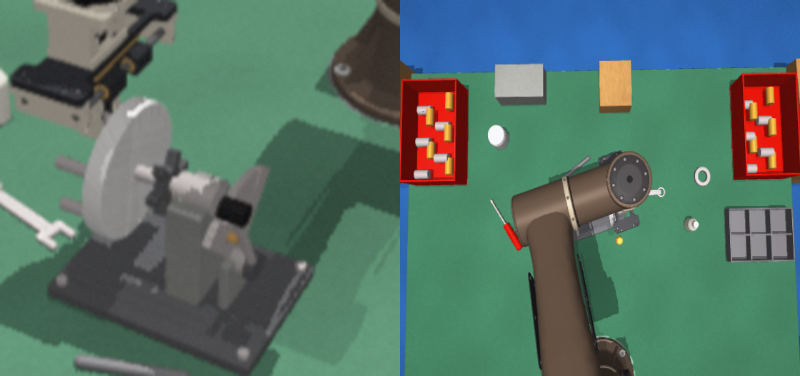

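The lever grip is still at scene (329,220), in the marked notch, and the peg is pinched near the top. The bystanders are where they were. I'll make one small 5 mm nudge, settle, then hand in.

```bash
python3 -m inch '0 0.006 0 0 0 0;0 0.012 0 0 0 0;0 0.018 0 0 0 0;0 0.018 0 0 0 0;0 0.018 0 0 0 0;0 0.018 0 0 0 0;0 0.018 0 0 0 0;0 0.018 0 0 0 0;0 0.018 0 0 0 0;0 0.018 0 0 0 0'
python3 - <<'E'
from h import *
o=get_obs();p=R.from_euler("z",-YAW).apply(o["tool_pos"]-[*C,0]);print(p,o["gripper_force"],np.abs(o["qvel"]).max())
if o["gripper_force"]>20 and abs(p[0])<.006: print(close_job())
E
```

```text
clock: 26.67
tool_pos: [0.5361, -0.0527, 0.1488]
orientation: [-179.3, -0.0, -74.1]
force: [9.9, 5.6, 3.9]
opening: 0.013
gripper_force: 30.0
[-0.00028399 -0.03060359  0.14884791] 30.013761520385742 0.13831890134554575
the job is handed in; nothing more can be done
None
```

I handed the job in with the lever in the marked notch and the flywheel's peg pinched at 30 N, heavy side within about 2° of straight down by my force fit; no verdict came back.

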